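# Mesh the reamer with the citrus press's drive and press it down

## Robot

A 6-joint arm with a two-finger parallel gripper is mounted at the origin on a cart in front of the work surface, level with it; the furniture and walls round the work are solid. World frame = base frame: x ahead of the robot, y to its left, z up, the work surface at z = 0. Lengths are in m, angles in rad, forces in N, time in s.
With the tool pointing down it reaches from about 0.375 to 0.9 m from the base axis. Payload 3.1 kg.
Tool frame: the origin (TCP) lies on the front face of the gripper's body, between the roots of the fingers; the fingertips stand 73 mm ahead of it and the grasp point (between the pads) lies 54 mm ahead of it (manip.tips_ahead is the distance from the TCP to the fingertips, in m); z points along the fingers, y is the line along which they close (so a half turn about z gives the same grasp; the last joint's range is limited). The gripper opens to 85 mm and grips with 20 to 120 N. Pads are 22 mm wide; open, the fingers measure 114 mm over their backs; the gripper's body (76 mm by 85 mm) begins 54 mm behind the grasp point. The pads swing forward as they close: fully open they stand 13 mm farther back than shut.
Start: joints at [-1.496, 0.527, 1.433, -0, 1.181, -0.178], TCP at [0.157, -0.605, 0.304] pointing down, gripper open.
Joint ranges: [-3.08, 3.08], [-0.75, 2.2], [0.22, 2.44], [-1.43, 4.57], [0, 2.65], [-2.85, 2.85]. Speed limits (rad/s): [2.79, 2.79, 3.14, 3.14, 3.14, 3.14].

## Interface

Orientations are given as a unit quaternion [x, y, z, w].
In Python, from station import sense, eyes, workorder, manip gives the robot as it stands.
- The arm moves only by the shell command python3 -m inch 'ROWS' [OPENING] [FORCE]. ROWS is JSON, a list of rows, each an object of numbers: "dx", "dy", "dz": the shift along the tool's x, y, z in cm; "wx", "wy", "wz": the turn, a rotation vector about the tool's x, y, z in degrees. In form: [{"dx": .., "dy": .., "dz": .., "wx": .., "wy": .., "wz": ..}, ...]. A call has 1 to 10 rows; each row shifts and turns the commanded pose from where the row before left it, along the tool's axes as they then stand; what a row does not reach is not made up. A row lasts 1/8 s, in which the tool goes at most 62.5 mm and 10.7 degrees, less where a joint would pass 70% of its speed; a pose out of reach is approached as far as the arm can. A call with a gripper value outside its range is refused whole. OPENING is the opening, from 0 (shut) to 1 (fully open), set as the call begins (- or left out, the last holds). The fingers move at their own pace and stop on an object; FORCE is the grip in N (left out, the last holds). Time passes only in rows, so rows that do not move let the fingers close. It gives the time, the measured TCP pose, the force, the opening and the grip force at its end, in the units of the state.
- sense(): the state, without advancing time (a new reading comes with each control period).
- eyes.snapshot(name): name is "scene" or "side" or "wrist"; returns the picture (400x640x3 uint8, red, green, blue); there is no depth.
- eyes.camera_params(name): a dict with "fx", "fy", "cx", "cy" (pixels), "rvec" (rotation vector, rad) and "tvec" (3), from world to camera coordinates, as OpenCV has them. Camera axes: x right, y down, z forward; pixel columns grow to the right and rows downward; lengths in m; the calibration is good to about 2 mm. A picture is of the moment at which its call begins: read the wrist's pose just before it. camera_params takes no time and is no camera call; for the wrist camera it gives the pose at the moment of the call.
- workorder.sign_off(): hands the job in; it is judged then, once.
The state is a dict: "t": time; "q": joint angles; "qd": joint speeds; "tau": joint torques, N m; "tcp_pos": TCP position; "tool_rot": TCP orientation; "force": force on the tool from outside, world axes, zero at the start; "ft_torque": the same for the moment, N m; "finger_gap": opening from 0.0 (shut) to 1.0 (fully open); "gripper_force": force on a finger pad.
Only numpy, scipy, OpenCV 4.12 (cv2) and the standard library are available. Lean on these libraries where they do the work, as an engineer would, in place of code of your own. Each camera call takes 0.05 s, during which the arm holds its last target. There are 200 camera calls.

## Task

Get the electric citrus press running: pick up the ribbed reamer from the worktop, turn it so that its socket meshes with the splined drive on top of the press, and slide it fully home. Then push it down against the spring so that the press switches on, and finish while still holding it and pressing it down: do not let go. Leave the glass, the jar and the tin where they are.

Things in the scene. Friction and masses are not known exactly. Their poses are not given: they have to be found in the camera images.
- reamer_grip (a point): loose white citrus reamer, 78 mm tall, 0.07 kg, upright on its round foot flange (62 mm wide, 6 mm thick). Point on its axis 36 mm above its underside; z up along it. From the flange to 56 mm up stand four bold ribs along this point's +-x and +-y; each has a flat upright outer face 14 mm wide, opposite faces 44 mm apart (good grip). Above, it tapers to a rounded tip.
- reamer_foot (a point): centre of the reamer's underside, 36 mm below reamer_grip, same axes. Here opens a cross-shaped socket, 38 mm deep, its slots in line with the four ribs (along x and y): each 10.4 mm wide, 27 mm tip to tip. Alike every 90 degrees.
- drive (a point): splined drive on the press; point on its upright axis at the top of its round shoulder (34 mm wide), 98 mm above the worktop when up. Above it a cross of four splines along this point's x and y, 20 mm tall, 8 mm thick with roof-shaped tops, 24 mm tip to tip; on that a 7 mm pilot pin to 30 mm. Reamer fully home = its underside on the shoulder (reamer_foot at this point); unmeshed it stays 20 mm higher.
- juicer: the citrus press's motor base, round, white, fixed to the worktop, 136 mm across, steel rim 94 mm high with a spout towards -x of this body; tray inside the rim 84.5 mm high; origin at the centre of its underside, below the drive
- spindle (a joint): angle of the drive about the upright axis relative to the motor base (rad), anywhere at the start; it turns only stiffly (about 0.2 N m) and stays where left
- press (a joint): how far the drive is pushed down into the motor base (m): 0 up, 0.008 fully down. Its spring begins to yield at about 4 N and needs about 10 N for fully down; the press switches on beyond 0.0045. It springs up when let go.
- glass: clear tumbler, 50 mm across, 58 mm tall, a bystander to be left alone; origin at the centre of its underside
- jar: honey jar with a screw lid, 65 mm across, 95 mm tall, a bystander; origin at the centre of its underside
- tin: food tin, 58 mm across, 72 mm tall, a bystander; origin at the centre of its underside
Mind the look-alikes: they are no part of the job. Leave any black look-alike of the part that bears reamer_grip alone.

How it is judged:
On the way, in this order (a step that is already met when the one before it is completed fails the run):
1. the reamer is lifted clear of the worktop in the gripper (height (world z) of reamer_foot above 0.03 m and contact force between the fingers and reamer above 1 N), for 0.2 s.
2. the reamer's socket has slid fully home over the splines of the drive (z of reamer_foot in the frame of drive between -0.004 and 0.003 m and horizontal distance between reamer_foot and drive below 0.004 m and angle between reamer_foot's own z axis and vertical below 0.1 rad), for 0.1 s.
At the end, for the whole second after the job is handed in: The reamer is fully home on the drive (within 3 mm in height, 4 mm sideways, 6 degrees upright), held by the fingers and pressed so that the press stays over 4.5 mm down with over 3 N on the drive; glass, jar and tin within 30 mm of where they stood (all of step 2 and value of joint press above 0.0045 m and contact force between reamer and spindle above 3 N and contact force between the fingers and reamer above 1 N and distance of each of glass, jar, tin from where it was at the start of the episode below 0.03 m); the arm keeps its last pose, push and grip.
It fails at once if the glass is knocked or shoved away (distance of glass from where it was at the start of the episode above 0.03 m).
It fails at once if the jar is knocked or shoved away (distance of jar from where it was at the start of the episode above 0.03 m).
It fails at once if the tin is knocked or shoved away (distance of tin from where it was at the start of the episode above 0.03 m).
It also fails if it takes over 35 s, if anything falls off the work surface, if the arm or the gripper's body presses on something with over 40 N, if the wrist force passes 120 N, or if a joint passes its speed limit or range.

## Working session

There is one attempt and no reset: what is moved stays moved. The work goes in short steps, Python scripts to look and compute and a shell command to move; the robot and the scene stay as the last step left them, time stands still between calls to the robot, and variables do not carry over. Pictures are saved under pics/ and viewed, at most 10 in all, crops included, and the job is handed in when it is done.

```bash
mkdir -p pics; python3 - <<'E'
from station import sense, eyes
import cv2, numpy as np
a=[eyes.snapshot(n) for n in("scene","side","wrist")]
for n,i in zip(("scene","side","wrist"),a): cv2.imwrite(f"pics/{n}0.png",i[:,:,::-1]); p=eyes.camera_params(n); R=cv2.Rodrigues(p['rvec'])[0]; print(n,p['fx'],(-R.T@p['tvec']).round(3),R[2].round(2))
print(sense())
E
```

```text
scene 377.0444353056407 [0.64  0.51  0.976] [-0.05 -0.63 -0.78]
side 404.9588085210557 [ 0.306 -1.185  0.6  ] [ 0.23  0.87 -0.44]
wrist 326.85814764628907 [ 0.237 -0.584  0.374] [-0.31 -0.08 -0.95]
{'t': 0.15, 'q': array([-1.49550166e+00,  5.28298236e-01,  1.43361782e+00,  6.07457039e-05,
        1.18141411e+00, -1.78467496e-01]), 'qd': array([-0.00185507, -0.00311149, -0.00341474,  0.0004707 ,  0.00037049,
       -0.00068652]), 'tau': array([ 9.08020957e-04, -4.42745519e+01, -1.78276759e+01, -2.27446517e-04,
        5.62778092e-03, -4.03008954e-06]), 'tcp_pos': array([ 0.15693216, -0.60453053,  0.30312716]), 'tool_rot': array([ 9.91962476e-01,  1.26529406e-01,  7.28481110e-05, -8.66154187e-04]), 'force': array([ 0.04918492,  0.13111182, -0.5555344 ]), 'ft_torque': array([ 0.02691377,  0.02655376, -0.01106477]), 'gripper_force': 0.0, 'finger_gap': 1.002742790182411}
```

View pics/scene0.png

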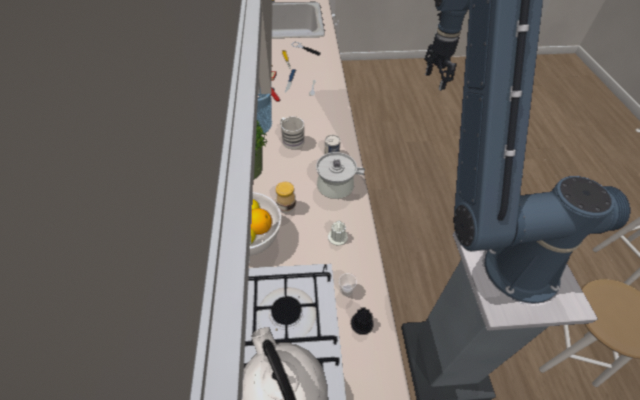

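View pics/side0.png

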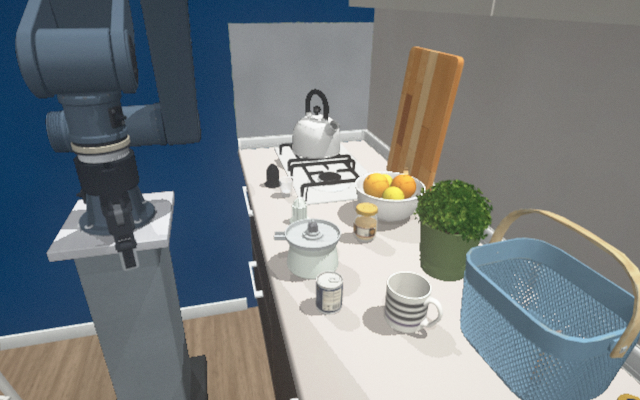

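The white ribbed thing at scene (338,233), side (299,211) fits the reamer. The black one at scene (362,320), side (272,176) is the look-alike. The clear tumbler at scene (347,285) is the glass. The press is at scene (337,172), with the jar at (286,195) and the tin at (332,146). I'll confirm the reamer and press in an enlarged crop.

```bash
cat > h.py <<'E'
import cv2, numpy as np
from station import sense, eyes
from scipy.spatial.transform import Rotation as Ro
def ray(p,uv):
    K=np.array([[p['fx'],0,p['cx']],[0,p['fy'],p['cy']],[0,0,1]]); R=cv2.Rodrigues(np.array(p['rvec'],float))[0]
    return -R.T@np.ravel(p['tvec']), R.T@np.linalg.inv(K)@[uv[0],uv[1],1]
def onz(p,uv,z):
    c,d=ray(p,uv); return c+d*(z-c[2])/d[2]
def tri(p1,a,p2,b):
    c,d=ray(p1,a); e,f=ray(p2,b); s=np.linalg.lstsq(np.c_[d,-f],e-c,rcond=None)[0]
    return (c+s[0]*d+e+s[1]*f)/2, np.linalg.norm(c+s[0]*d-e-s[1]*f)
def proj(p,X): return cv2.projectPoints(np.array(X,float).reshape(-1,3),np.array(p['rvec'],float),np.array(p['tvec'],float),np.array([[p['fx'],0,p['cx']],[0,p['fy'],p['cy']],[0,0,1.]]),None)[0][:,0]
E
python3 - <<'E'
from h import *
s=cv2.imread("pics/scene0.png");d=cv2.imread("pics/side0.png")
A=cv2.resize(s[130:260,280:410],(390,390),interpolation=2);B=cv2.resize(d[165:295,250:380],(390,390),interpolation=2)
cv2.imwrite("pics/crop1.png",np.hstack([A,B]))
p=eyes.camera_params("scene");q=eyes.camera_params("side")
for n,uv,z in(("reamer",(337,238),.006),("drive",(337,163),.12),("glass",(347,285),.03),("black",(362,322),.02),("jar",(286,190),.09),("tin",(332,141),.072)): print(n,onz(p,uv,z).round(3))
print(tri(p,(337,163),q,(312,226)))
E
```

```text
reamer [ 0.527 -0.145  0.006]
drive [ 0.51  -0.358  0.12 ]
glass [0.518 0.029 0.03 ]
black [0.49  0.133 0.02 ]
jar [ 0.677 -0.279  0.09 ]
tin [ 0.509 -0.52   0.072]
(array([ 0.50873818, -0.36982765,  0.10853193]), np.float64(0.0009091599911347224))
```

View pics/crop1.png

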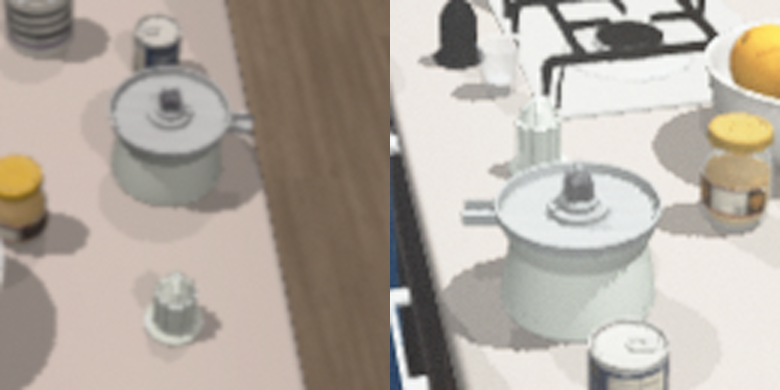

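The crop confirms it: the white ribbed reamer with its flange stands at scene (338,233), and the press with its splined drive and a steel rim is at (337,163). The black one is left alone. I'm moving above the reamer.

```bash
python3 -m inch '[{"dx":4.7,"dy":-3.5},{"dx":4.7,"dy":-3.5},{"dx":4.7,"dy":-3.5},{"dx":4.7,"dy":-3.5},{"dx":4.7,"dy":-3.5},{"dx":4.7,"dy":-3.5},{"dx":4.7,"dy":-3.5},{"dx":4.7,"dy":-3.5},{"dx":4.7,"dy":-3.5},{"dx":4.7,"dy":-3.5}]' 1 40
python3 - <<'E'
from h import *
p=eyes.camera_params("wrist"); i=eyes.snapshot("wrist")[:,:,::-1]; cv2.imwrite("pics/w1.png",i)
s=sense();print(s['tcp_pos'].round(4),Ro.from_quat(s['tool_rot']).as_matrix().round(3))
print(proj(p,[[.527,-.145,0],[.527,-.145,.078]]))
np.save("pics/w1.npy",[*np.ravel(p['rvec']),*np.ravel(p['tvec'])])
E
```

```text
[ 0.1569 -0.6046  0.3033] [[ 0.968  0.251 -0.   ]
 [ 0.251 -0.968  0.001]
 [ 0.    -0.001 -1.   ]]
[[-184.51055522 -498.48345531]
 [-425.95505493 -782.18490979]]invalid input at $[0]: expected keys dx, dy, dz, wx, wy, wz
```

View pics/w1.png

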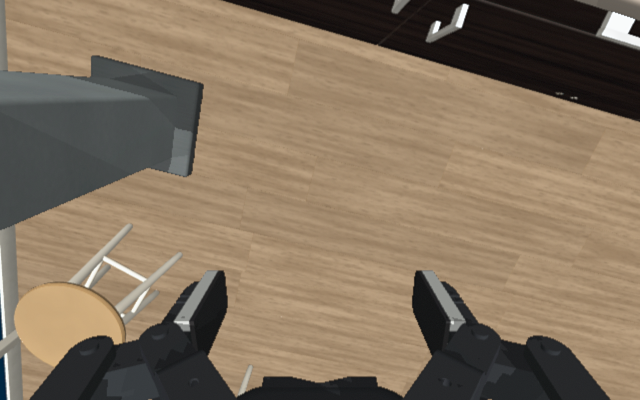

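The call was refused because every key is required. The picture shows only the floor and the fingers, with the tips at about (215,275) and (420,275). I'll resend it in full.

```bash
python3 -m inch '[{"dx":4.6,"dy":-3.5,"dz":0,"wx":0,"wy":0,"wz":0},{"dx":4.6,"dy":-3.5,"dz":0,"wx":0,"wy":0,"wz":0},{"dx":4.6,"dy":-3.5,"dz":0,"wx":0,"wy":0,"wz":0},{"dx":4.6,"dy":-3.5,"dz":0,"wx":0,"wy":0,"wz":0},{"dx":4.6,"dy":-3.5,"dz":0,"wx":0,"wy":0,"wz":0},{"dx":4.6,"dy":-3.5,"dz":0,"wx":0,"wy":0,"wz":0},{"dx":4.6,"dy":-3.5,"dz":0,"wx":0,"wy":0,"wz":0},{"dx":4.6,"dy":-3.5,"dz":0,"wx":0,"wy":0,"wz":0},{"dx":4.6,"dy":-3.5,"dz":0,"wx":0,"wy":0,"wz":0},{"dx":4.6,"dy":-3.5,"dz":0,"wx":0,"wy":0,"wz":0}]' 1 40
python3 - <<'E'
from h import *
p=eyes.camera_params("wrist"); i=eyes.snapshot("wrist")[:,:,::-1]; cv2.imwrite("pics/w2.png",i)
s=sense();print(s['t'],s['tcp_pos'].round(4),Ro.from_quat(s['tool_rot']).as_matrix().round(3))
u=proj(p,[[.527,-.145,0],[.527,-.145,.078]]);print(u)
np.save("pics/w2.npy",p,allow_pickle=True)
x,y=u.mean(0).astype(int); x0=max(0,min(440,x-100));y0=max(0,min(200,y-100))
print(x0,y0);cv2.imwrite("pics/w2c.png",cv2.resize(i[y0:y0+200,x0:x0+200],(600,600),interpolation=2))
E
```

```text
t: 1.45
tcp_pos: [0.5153, -0.149, 0.3039]
tool_rot: [0.992, 0.127, 0.0, 0.0]
force: [0.1, -0.8, 0.3]
finger_gap: 0.998
gripper_force: 0.0
1.5 [ 0.5188 -0.1438  0.3042] [[ 0.967  0.255  0.005]
 [ 0.255 -0.967  0.004]
 [ 0.006 -0.002 -1.   ]]
[[318.1425968  158.45670944]
 [317.90054911 174.10434875]]
218 66
```

View pics/w2c.png

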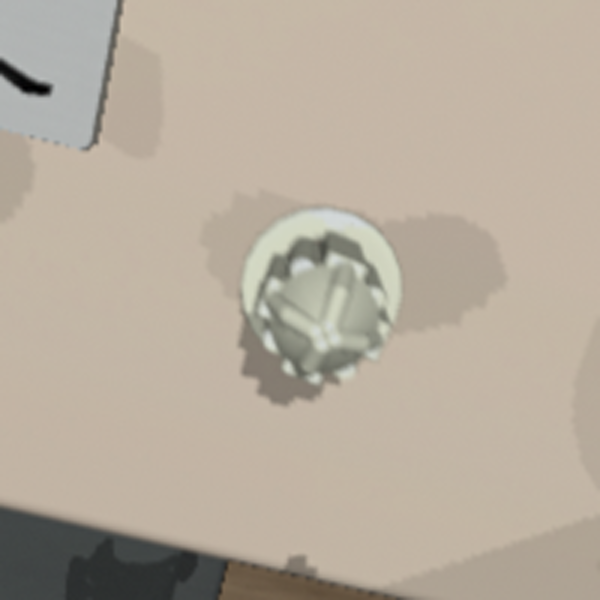

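The reamer's flange is centred at about crop (322,285), i.e. full image (325,161). The rib orientation is unclear from this angle, so I'll move the camera straight above it and closer.

```bash
python3 -m inch '[{"dx":-3.5,"dy":0,"dz":4,"wx":0,"wy":0,"wz":0},{"dx":-3.7,"dy":0,"dz":4,"wx":0,"wy":0,"wz":0},{"dx":0,"dy":0,"dz":0,"wx":0,"wy":0,"wz":0},{"dx":0,"dy":0,"dz":0,"wx":0,"wy":0,"wz":0}]' 1 40
python3 - <<'E'
from h import *
p=eyes.camera_params("wrist"); i=eyes.snapshot("wrist")[:,:,::-1]; cv2.imwrite("pics/w3.png",i)
np.save("pics/w3.npy",p,allow_pickle=True)
u=proj(p,[[.527,-.145,0],[.527,-.145,.078]]);print(u)
x,y=u.mean(0).astype(int); x0=max(0,min(520,x-60));y0=max(0,min(280,y-60))
print(x0,y0);cv2.imwrite("pics/w3c.png",cv2.resize(i[y0:y0+120,x0:x0+120],(600,600),interpolation=2))
E
```

```text
t: 2.0
tcp_pos: [0.4455, -0.1695, 0.2244]
tool_rot: [0.992, 0.126, 0.001, 0.001]
force: [0.2, -0.1, 0.2]
finger_gap: 0.998
gripper_force: 0.0
[[314.80100549  91.53494057]
 [313.36805134  90.45436457]]
254 30
```

View pics/w3c.png

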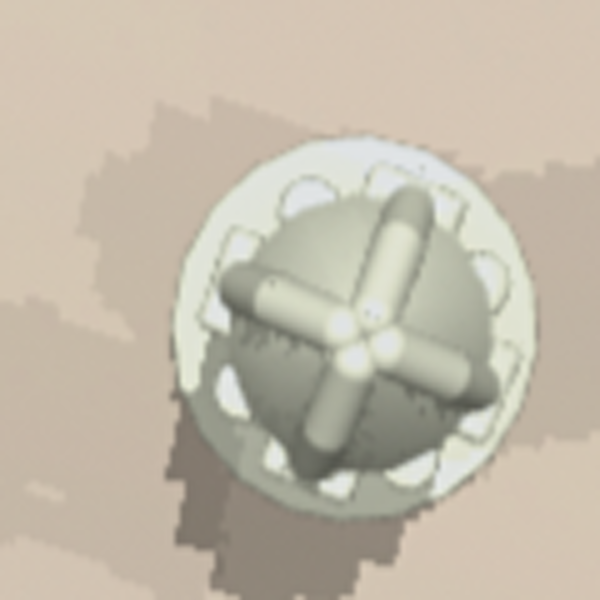

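The picture shows the reamer from above, with four ribs. Crop mid-faces: top (418,183), bottom (305,485), left (220,278), right (503,392). The flange centre is (356,328), and crop/5 + (254,30) gives full-image pixels.

```bash
python3 - <<'E'
from h import *
p=np.load("pics/w3.npy",allow_pickle=True).item()
f=lambda a:(a[0]/5+254-.4,a[1]/5+30-.4)
T,B,L,Rr=[onz(p,f(a),.056) for a in((418,183),(305,485),(220,278),(503,392))]
c=onz(p,f((356,328)),.006);print("flange",c,"ribs",(T+B)/2,(L+Rr)/2,"tip",onz(p,f((365,333)),.078))
for d in(T-B,Rr-L):print(np.linalg.norm(d),np.degrees(np.arctan2(d[1],d[0])))
s=sense();R=Ro.from_quat(s['tool_rot']).as_matrix();print(s['tcp_pos'],"xtool",np.degrees(np.arctan2(R[1,0],R[0,0])))
g=((T+B)/2+(L+Rr)/2+c)/3
print("goal",g,"cm tool",R.T@(g-s['tcp_pos'])*100)
E
```

```text
flange [ 0.526262   -0.15391266  0.006     ] ribs [ 0.52496208 -0.15391729  0.056     ] [ 0.52540741 -0.15424766  0.056     ] tip [ 0.52578128 -0.15391577  0.078     ]
0.042711339933843705 -6.679940509743724
0.04219202903092838 -96.32966095390825
[ 0.44612141 -0.16968947  0.22480622] xtool 14.526766078188121
goal [ 0.52554383 -0.15402587  0.03933333] cm tool [ 8.0362442   0.42928108 18.56795951]
```

```bash
python3 -m inch '[{"dx":4,"dy":0.2,"dz":0,"wx":0,"wy":0,"wz":0},{"dx":4,"dy":0.2,"dz":0,"wx":0,"wy":0,"wz":0},{"dx":0,"dy":0,"dz":0,"wx":0,"wy":0,"wz":10.5},{"dx":0,"dy":0,"dz":0,"wx":0,"wy":0,"wz":10.5},{"dx":0,"dy":0,"dz":2,"wx":0,"wy":0,"wz":0},{"dx":0,"dy":0,"dz":0,"wx":0,"wy":0,"wz":0}]' 1 40
python3 - <<'E'
from h import *
s=sense();R=Ro.from_quat(s['tool_rot']).as_matrix();print(s['tcp_pos'],R.round(3))
print(R.T@(np.array([.5256,-.154,.09])-s['tcp_pos'])*100,np.degrees(np.arctan2(R[1,0],R[0,0])))
E
```

```text
t: 2.8
tcp_pos: [0.5238, -0.1524, 0.2041]
tool_rot: [0.998, -0.056, 0.0, 0.0]
force: [0.1, 0.5, 0.8]
finger_gap: 0.997
gripper_force: 0.0
[ 0.52383054 -0.1523926   0.20409173] [[ 0.994 -0.112  0.   ]
 [-0.112 -0.994 -0.   ]
 [ 0.     0.    -1.   ]]
[ 0.18899247  0.13924267 11.40926204] -6.4121396434621065
```

```bash
python3 -m inch '[{"dx":0.19,"dy":0.14,"dz":3,"wx":0,"wy":0,"wz":0},{"dx":0,"dy":0,"dz":4,"wx":0,"wy":0,"wz":0},{"dx":0,"dy":0,"dz":3,"wx":0,"wy":0,"wz":0},{"dx":0,"dy":0,"dz":1.4,"wx":0,"wy":0,"wz":0},{"dx":0,"dy":0,"dz":0,"wx":0,"wy":0,"wz":0},{"dx":0,"dy":0,"dz":0,"wx":0,"wy":0,"wz":0}]' 1 40 && python3 -m inch '[{"dx":0,"dy":0,"dz":0,"wx":0,"wy":0,"wz":0},{"dx":0,"dy":0,"dz":0,"wx":0,"wy":0,"wz":0},{"dx":0,"dy":0,"dz":0,"wx":0,"wy":0,"wz":0},{"dx":0,"dy":0,"dz":0,"wx":0,"wy":0,"wz":0},{"dx":0,"dy":0,"dz":0,"wx":0,"wy":0,"wz":0},{"dx":0,"dy":0,"dz":0,"wx":0,"wy":0,"wz":0}]' 0 60
```

```text
t: 3.55
tcp_pos: [0.5257, -0.1545, 0.0911]
tool_rot: [0.998, -0.056, 0.001, 0.001]
force: [0.7, 0.9, -0.6]
finger_gap: 1.004
gripper_force: 0.0
t: 4.3
tcp_pos: [0.5253, -0.1543, 0.0908]
tool_rot: [0.998, -0.056, 0.001, 0.0]
force: [-0.0, 0.7, 6.3]
finger_gap: 0.507
gripper_force: 61.4
```

```bash
python3 -m inch '[{"dx":0,"dy":0,"dz":-2,"wx":0,"wy":0,"wz":0},{"dx":0,"dy":0,"dz":-4,"wx":0,"wy":0,"wz":0},{"dx":0,"dy":0,"dz":-5,"wx":0,"wy":0,"wz":0},{"dx":0,"dy":0,"dz":-5,"wx":0,"wy":0,"wz":0},{"dx":0,"dy":0,"dz":-3,"wx":0,"wy":0,"wz":0},{"dx":-1.8,"dy":5,"dz":0,"wx":0,"wy":0,"wz":0},{"dx":-1.8,"dy":5,"dz":0,"wx":0,"wy":0,"wz":0},{"dx":-1.8,"dy":5,"dz":0,"wx":0,"wy":0,"wz":0},{"dx":-1.8,"dy":5,"dz":0,"wx":0,"wy":0,"wz":0},{"dx":0,"dy":1.6,"dz":0,"wx":0,"wy":0,"wz":0}]' 0 60
python3 -m inch '[{"dx":0,"dy":0,"dz":0,"wx":0,"wy":0,"wz":0},{"dx":0,"dy":0,"dz":0,"wx":0,"wy":0,"wz":0}]'
python3 - <<'E'
from h import *
p=eyes.camera_params("wrist"); i=eyes.snapshot("wrist")[:,:,::-1]; cv2.imwrite("pics/w4.png",i)
np.save("pics/w4.npy",p,allow_pickle=True)
s=sense();print(s['tcp_pos'],s['finger_gap'],s['gripper_force'],s['force'])
u=proj(p,[[.509,-.37,.098],[.509,-.37,.128]]);print(u)
x,y=u.mean(0).astype(int); x0=max(0,min(480,x-80));y0=max(0,min(280,y-60))
print(x0,y0);a=cv2.resize(i[y0:y0+120,x0:x0+160],(800,600),interpolation=2);cv2.imwrite("pics/w4c.png",a)
E
```

```text
t: 5.55
tcp_pos: [0.4274, -0.3631, 0.2797]
tool_rot: [0.998, -0.058, -0.0, 0.0]
force: [-0.9, 1.3, -1.0]
finger_gap: 0.51
gripper_force: 61.2
t: 5.8
tcp_pos: [0.4293, -0.359, 0.2796]
tool_rot: [0.998, -0.056, -0.0, -0.001]
force: [0.0, 0.1, -0.8]
finger_gap: 0.505
gripper_force: 61.2
[ 0.42941238 -0.35884669  0.27965882] 0.5043135366189955 61.18685245513916 [ 0.1422571   0.58879782 -0.15979249]
[[321.9254757   97.19048524]
 [322.19948317  97.65626088]]
242 37
```

View pics/w4c.png

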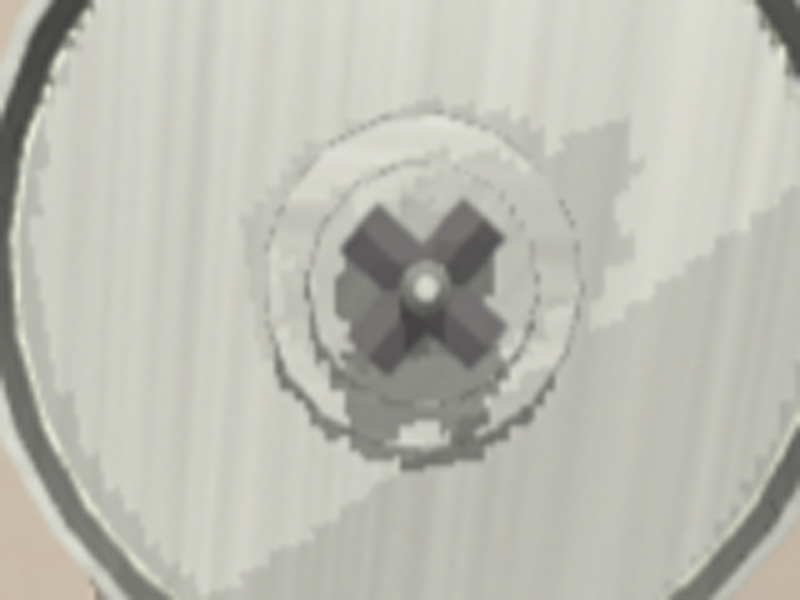

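The picture shows the drive's cross. In crop pixels (÷5 + (242,37) for full image), the arm ends are at (360,222), (483,220), (488,352) and (368,353). The pin tip is at (425,288) and the shoulder circle's centre at (424,282).

```bash
python3 - <<'E'
from h import *
p=np.load("pics/w4.npy",allow_pickle=True).item()
f=lambda a:(a[0]/5+242-.4,a[1]/5+37-.4)
E=[onz(p,f(a),.116) for a in((360,222),(488,352),(368,353),(483,220))]
for a,b in((0,1),(2,3)):
  d=E[b]-E[a];print((E[a]+E[b])/2,np.linalg.norm(d),np.degrees(np.arctan2(d[1],d[0]))%90)
pin=onz(p,f((425,288)),.128);sh=onz(p,f((424,282)),.098);print(pin,sh)
s=sense();R=Ro.from_quat(s['tool_rot']).as_matrix();print(s['q'],np.degrees(np.arctan2(R[1,0],R[0,0])))
g=np.mean(E,0);print(g,R.T@(g-s['tcp_pos'])*100)
E
```

```text
[ 0.51077622 -0.37324751  0.116     ] 0.024181858404788318 39.9765666747669
[ 0.51083446 -0.37325376  0.116     ] 0.023054106121979917 41.448673487378855
[ 0.51078738 -0.37304461  0.128     ] [ 0.51152477 -0.37356059  0.098     ]
[-8.95968193e-01  4.70466521e-01  1.62355949e+00  5.00075805e-04
  1.04912362e+00  7.85420464e-01] -6.3507393434259285
[ 0.51080534 -0.37325063  0.116     ] [ 8.26168073  0.55425283 16.35855814]
```

```bash
python3 -m inch '[{"dx":4.1,"dy":0.3,"dz":0,"wx":0,"wy":0,"wz":10.7},{"dx":4.1,"dy":0.3,"dz":0,"wx":0,"wy":0,"wz":10.7},{"dx":0,"dy":0,"dz":0,"wx":0,"wy":0,"wz":10.7},{"dx":0,"dy":0,"dz":0,"wx":0,"wy":0,"wz":10.7},{"dx":0,"dy":0,"dz":2,"wx":0,"wy":0,"wz":0},{"dx":0,"dy":0,"dz":0,"wx":0,"wy":0,"wz":0}]'
cat > g.py <<'E'
from h import *
s=sense();R=Ro.from_quat(s['tool_rot']).as_matrix();print(s['t'],s['tcp_pos'],R[2].round(4),s['force'].round(1),s['ft_torque'].round(2),s['finger_gap'])
print(R.T@(np.array([.5108,-.3732,.09+.098])-s['tcp_pos'])*100,np.degrees(np.arctan2(R[1,0],R[0,0])),'want -49.3')
E
python3 g.py
```

```text
t: 6.6
tcp_pos: [0.5076, -0.3808, 0.2583]
tool_rot: [0.909, -0.416, -0.002, -0.001]
force: [0.1, -0.4, -0.9]
finger_gap: 0.506
gripper_force: 61.1
6.6 [ 0.50756932 -0.38075373  0.25834097] [-0.0048 -0.     -1.    ] [ 0.1 -0.4 -0.9] [ 0.05 -0.03  0.05] 0.5055507079412724
[-0.326295   -0.73829659  7.03576084] -49.12916669242793 want -49.3
```

```bash
python3 -m inch '[{"dx":-0.33,"dy":-0.74,"dz":0,"wx":0,"wy":0,"wz":0},{"dx":0,"dy":0,"dz":2,"wx":0,"wy":0,"wz":0},{"dx":0,"dy":0,"dz":1.4,"wx":0,"wy":0,"wz":0},{"dx":0,"dy":0,"dz":0,"wx":0,"wy":0,"wz":0},{"dx":0,"dy":0,"dz":0,"wx":0,"wy":0,"wz":0}]'; python3 g.py
python3 - <<'E'
from h import *
for n in("scene","side"):
  i=eyes.snapshot(n)[:,:,::-1]; cv2.imwrite(f"pics/{n}5.png",i)
  u=proj(eyes.camera_params(n),[.511,-.373,.125])[0].astype(int);print(n,u)
  c=cv2.resize(i[u[1]-40:u[1]+40,u[0]-32:u[0]+33],(390,480),interpolation=2)
  a=c if n=="scene" else np.hstack([a,c])
cv2.imwrite("pics/c5.png",a)
E
```

```text
t: 7.22
tcp_pos: [0.5114, -0.3761, 0.2264]
tool_rot: [0.909, -0.417, 0.0, 0.0]
force: [0.3, 0.2, -1.4]
finger_gap: 0.511
gripper_force: 61.1
7.225 [ 0.51144835 -0.37606724  0.22642011] [ 9.e-04 -1.e-04 -1.e+00] [ 0.3  0.2 -1.4] [-0.02 -0.03 -0.  ] 0.5111944335921144
[-0.26315477 -0.13764825  3.84177895] -49.256736158782786 want -49.3
scene [336 158]
side [313 220]
```

View pics/c5.png

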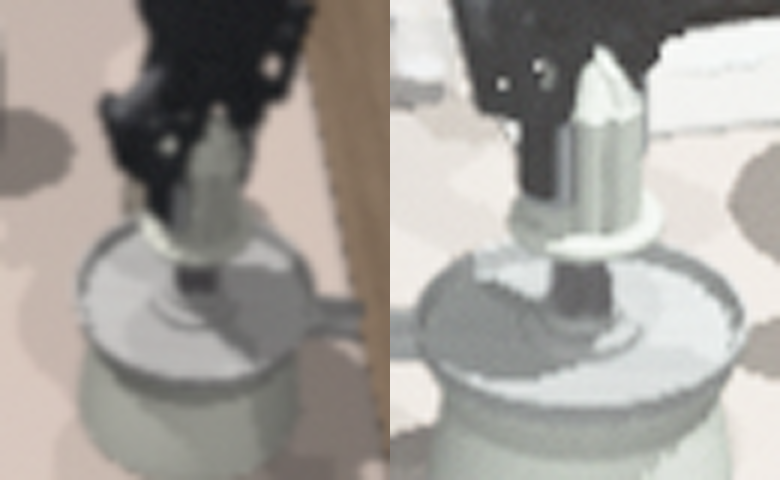

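The reamer hangs upright just above the drive in both views, with its flange centre at crop (200,235) and (585,230). Next I correct and lower it with force checks.

```bash
python3 -m inch '[{"dx":-0.26,"dy":-0.14,"dz":0,"wx":0,"wy":0,"wz":0},{"dx":0,"dy":0,"dz":0,"wx":0,"wy":0,"wz":0},{"dx":0,"dy":0,"dz":0.8,"wx":0,"wy":0,"wz":0},{"dx":0,"dy":0,"dz":0.4,"wx":0,"wy":0,"wz":0},{"dx":0,"dy":0,"dz":0.3,"wx":0,"wy":0,"wz":0},{"dx":0,"dy":0,"dz":0,"wx":0,"wy":0,"wz":0}]'; python3 g.py
```

```text
t: 8.07
tcp_pos: [0.5103, -0.3729, 0.2104]
tool_rot: [0.909, -0.417, -0.0, -0.0]
force: [-0.5, 0.3, -0.7]
finger_gap: 0.51
gripper_force: 61.1
8.075 [ 0.51033061 -0.37292182  0.21040244] [-9.e-04  0.e+00 -1.e+00] [-0.5  0.3 -0.7] [-0.   -0.01  0.05] 0.509961532668729
[ 0.05377782 -0.01750228  2.24019467] -49.26397277733272 want -49.3
```

```bash
python3 -m inch '[{"dx":0.05,"dy":0,"dz":0.2,"wx":0,"wy":0,"wz":0},{"dx":0,"dy":0,"dz":0.2,"wx":0,"wy":0,"wz":0},{"dx":0,"dy":0,"dz":0.2,"wx":0,"wy":0,"wz":0},{"dx":0,"dy":0,"dz":0.2,"wx":0,"wy":0,"wz":0},{"dx":0,"dy":0,"dz":0,"wx":0,"wy":0,"wz":0}]'; python3 g.py
```

```text
t: 8.7
tcp_pos: [0.5107, -0.3733, 0.2027]
tool_rot: [0.909, -0.417, -0.0, -0.0]
force: [-0.0, -0.2, -0.8]
finger_gap: 0.507
gripper_force: 61.1
8.7 [ 0.51074899 -0.37328538  0.20267918] [-4.e-04 -1.e-04 -1.e+00] [-0.  -0.2 -0.8] [ 0.01 -0.   -0.01] 0.5073123994813843
[-0.00248785 -0.00935062  1.46791946] -49.2621518174335 want -49.3
```

The underside is 5 mm below the spline tops with no force, so the socket has meshed.

```bash
python3 -m inch '[{"dx":0,"dy":0,"dz":0.5,"wx":0,"wy":0,"wz":0},{"dx":0,"dy":0,"dz":0.5,"wx":0,"wy":0,"wz":0},{"dx":0,"dy":0,"dz":0.3,"wx":0,"wy":0,"wz":0},{"dx":0,"dy":0,"dz":0.2,"wx":0,"wy":0,"wz":0},{"dx":0,"dy":0,"dz":0,"wx":0,"wy":0,"wz":0},{"dx":0,"dy":0,"dz":0,"wx":0,"wy":0,"wz":0}]'; python3 g.py
```

```text
t: 9.45
tcp_pos: [0.5108, -0.3733, 0.1883]
tool_rot: [0.909, -0.417, -0.0, -0.0]
force: [-0.4, 1.4, 3.0]
finger_gap: 0.51
gripper_force: 61.3
9.45 [ 0.51076356 -0.37326145  0.18828195] [-1.e-04 -0.e+00 -1.e+00] [-0.4  1.4  3. ] [0.25 0.13 0.02] 0.5098868315104771
[-0.00227369 -0.00677165  0.02819583] -49.25389148881152 want -49.3
```

```bash
python3 -m inch '[{"dx":0,"dy":0,"dz":0.2,"wx":0,"wy":0,"wz":0},{"dx":0,"dy":0,"dz":0.2,"wx":0,"wy":0,"wz":0},{"dx":0,"dy":0,"dz":0.2,"wx":0,"wy":0,"wz":0},{"dx":0,"dy":0,"dz":0.1,"wx":0,"wy":0,"wz":0},{"dx":0,"dy":0,"dz":0,"wx":0,"wy":0,"wz":0},{"dx":0,"dy":0,"dz":0,"wx":0,"wy":0,"wz":0},{"dx":0,"dy":0,"dz":0,"wx":0,"wy":0,"wz":0}]'; python3 g.py
```

```text
t: 10.32
tcp_pos: [0.5108, -0.3733, 0.1819]
tool_rot: [0.909, -0.417, 0.0, 0.0]
force: [-1.8, 2.7, 8.3]
finger_gap: 0.506
gripper_force: 62.3
10.325 [ 0.51080009 -0.37326008  0.181878  ] [ 1.e-04 -0.e+00 -1.e+00] [-1.8  2.7  8.3] [0.45 0.29 0.04] 0.5063573802933428
[-0.00448186 -0.00393299 -0.61220084] -49.255416253361126 want -49.3
```

About 9 N, so the press is around 6–7 mm down. I'll push 1.5 mm more for margin and check.

```bash
python3 -m inch '[{"dx":0,"dy":0,"dz":0.1,"wx":0,"wy":0,"wz":0},{"dx":0,"dy":0,"dz":0.05,"wx":0,"wy":0,"wz":0},{"dx":0,"dy":0,"dz":0,"wx":0,"wy":0,"wz":0},{"dx":0,"dy":0,"dz":0,"wx":0,"wy":0,"wz":0},{"dx":0,"dy":0,"dz":0,"wx":0,"wy":0,"wz":0}]'; python3 g.py
```

```text
t: 10.95
tcp_pos: [0.5108, -0.3732, 0.1818]
tool_rot: [0.909, -0.417, 0.0, 0.0]
force: [-4.0, 4.6, 15.5]
finger_gap: 0.507
gripper_force: 62.9
10.95 [ 0.5107729  -0.37324169  0.18182825] [ 6.e-04  1.e-04 -1.e+00] [-4.   4.6 15.5] [ 0.7   0.65 -0.01] 0.5066583540038591
[-0.00101991 -0.00474099 -0.61717614] -49.248014321351036 want -49.3
```

The stop is reached: the pose no longer changes and the force is 15 N. One check picture before handing in.

```bash
python3 - <<'E'
from h import *
i=eyes.snapshot("side")[:,:,::-1]
cv2.imwrite("pics/s6.png",cv2.resize(i[140:320,230:410],(600,600),interpolation=2))
E
```

```text
(no output)
```

View pics/s6.png

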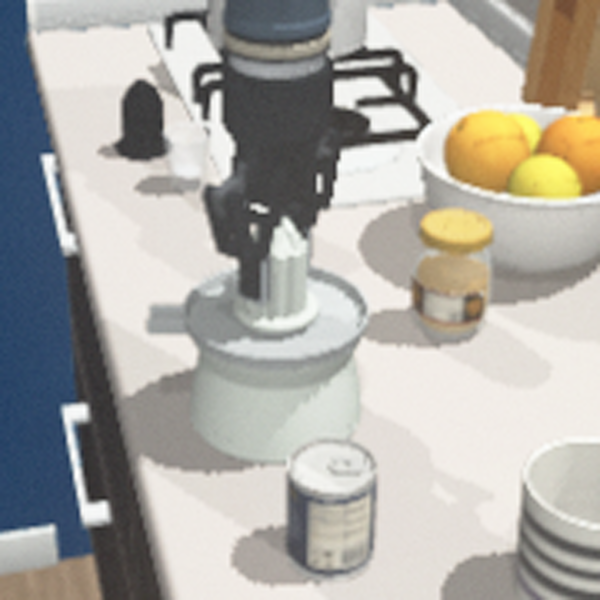

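The reamer sits upright and home in the tray, with its flange at about (275,315), and the fingers are still holding it. The glass, jar and tin are untouched.

```bash
python3 -c "
from station import workorder
print(workorder.sign_off())"
```

```text
the job is handed in; nothing more can be done
None
```

I handed the job in with the reamer meshed and fully home on the drive, still gripped and pressed down to the stop at about 15 N; the glass, jar and tin were left where they stood, and sign-off returned no verdict.

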